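# Drag the parts tote out from under the bench shelf with the pull hook

### The job

The open parts tote is pushed deep under the wire shelf. Take the pull hook from the tool rack, hook it over the tote's front lip and drag the tote forward until about half of its length stands out in front of the shelf, roughly square to it and with its parts still inside, then hang the hook back in the notch it came from. Do not touch the tote with the gripper or arm, and leave everything else where it is.

Things in the scene. Friction and masses are not known exactly. Their poses are not given: they have to be found in the camera images.
- shelf: fixed steel wire riser shelf on four posts on the bench, 260 mm deep, 496 mm wide. Origin on the bench under the middle of its front edge; x points into the shelf, away from the robot, z up. Posts 16 mm square at y = -240 and +240 mm. Front and back open. Under it, side by side in any order and about 115 mm apart, lie the tote, a shut carton and a power supply
- shelf_edge (a point): middle of the shelf's front edge, at the underside of its top, 260 mm over the bench (clear height); axes as the shelf's. The top is a grid of steel wires that run along y, 31 mm apart, from here to the back; their upper side is 268 mm over the bench
- tote: loose open grey tote, 120 (x) by 100 (y) by 48 mm high, walls and floor 4 mm; a flat lip 8 mm wide, 4 mm thick runs outwards round the rim: 136 mm long over the lips. Origin: centre of its underside; x points into the shelf, z up. Inner face of the front wall at x = -56 mm. About 0.4 kg with its parts, slides on the bench; at the start its front lip is 40 to 60 mm behind the shelf's front edge
- tote_lip (a point): middle of the tote's front lip: its front edge, at the top (tote x = -68 mm, z = 48 mm); axes as the tote's
- coil: loose small wire bobbin, 46 mm across and 24 mm high, lying flat in the back half of the tote; origin: centre of its underside
- relay: loose small relay, 30 by 30 by 24 mm, in the back half of the tote; origin: centre of its underside. The front 40 mm of the tote's inside is empty
- rack: fixed steel tool rack, left or right on the bench: a level plate 150 mm wide (y) on two posts at its back. Origin on the bench; x points away from its open side, z up. Two notches 18 mm wide at y = -45 and y = +45 mm, open towards -x, closed at x = +13 mm; tools hang in them at about x = 0. Lift a tool a little and draw it out towards -x; put it back the reverse way
- rack_plate (a point): top of the rack's plate, midway between its notches, 190 mm over the bench (x = y = 0 of the rack), axes as the rack's. Plate 4 mm thick, from x = -34 to +55 mm; a rim 16 mm high along its back at x = 52 mm
- hook_handle (a point): grasp point of the pull hook: centre of its wooden handle, 66 mm long (z), 26 mm thick in y, 32 mm in x; the hook weighs 0.16 kg and hangs upright in either notch of the rack. z points up along the handle, away from the steel rod. Under the handle is a square collar of 34 mm; its underside, 41 mm below this point, rests on the rack's plate
- hook_tip (a point): end of the hook's steel rod, at x = -18, z = -214 mm from hook_handle; axes as there. The rod is 8 mm thick, runs straight down 155 mm from the collar's underside, then is bent by 45 degrees to -x for its last 26 mm (its round end reaches 4 mm beyond this point). That last piece stands plumb when the hook is tilted 45 degrees, lower end away from the robot
- driver: bystander: loose nut driver hanging in the rack's other notch, handle 30 mm thick and 83 mm high above the plate
- carton: bystander: loose shut cardboard carton, 125 x 85 x 60 mm high, under the shelf beside the tote
- psu: bystander: loose flat metal power supply, 130 x 85 x 50 mm high, under the shelf beside the tote
- station: bystander: fixed soldering station, 130 x 100 x 86 mm high with its iron holder to the right of it, up to about 150 mm high; origin at the bench
- spool: bystander: loose spool of solder, 60 mm across, 40 mm high, on the green mat
- cleaner: bystander: loose round brass tip cleaner, 72 mm across, 50 mm high, on the green mat
- tray: bystander: loose black parts tray, 150 x 100 x 16 mm, on the green mat
- meter: bystander: loose multimeter, 150 x 75 x 40 mm, on the bench beside the shelf

How it is judged:
By the outcome, as a careful person would: the job done as asked, in the order asked, and still so for the second after the job is handed in, with the robot touching nothing.
It also fails if it takes over 64 s, if anything falls off the work surface, if the arm or the gripper's body presses on something with over 40 N, if the wrist force passes 120 N, or if a joint passes its speed limit or range.

### The arm

A 7-joint arm with a two-finger parallel gripper is mounted at the origin on the work surface. World frame = base frame: x ahead of the robot, y to its left, z up, the work surface at z = 0. Lengths are in m, angles in rad, forces in N, time in s.
With the tool pointing down it reaches from about 0.4 to 0.875 m from the base axis. Payload 19.3 kg.
Tool frame: the origin (TCP) lies where the fingers leave the gripper's body, on its centre line; the fingertips stand bot.tip_reach ahead of it and the grasp point (between the pads) lies 54 mm ahead of it (bot.tip_reach is the distance from the TCP to the fingertips, in m); z points along the fingers, y is the line along which they close (so a half turn about z gives the same grasp; the last joint's range is limited). The gripper opens to 85 mm and grips with 20 to 120 N. Pads are 22 mm wide; open, the fingers measure 114 mm over their backs; the gripper's body (76 mm by 85 mm) begins 54 mm behind the grasp point. The pads swing forward as they close: fully open they stand 13 mm farther back than shut.
Start: joints at [1.081, 0.521, -0.036, 1.599, 0.021, 1.021, -0.113], TCP at [0.255, -0.571, 0.304] pointing down, gripper open.
Joint ranges: [-2.91, 2.91], [-0.3, 2.13], [-1.5, 1.42], [0.17, 2.43], [-1.26, 4.41], [0.16, 1.93], [-2.52, 2.52]. Speed limits (rad/s): [1.89, 1.89, 2.39, 2.39, 3.01, 3.01, 3.01].

### API

Orientations are given as [roll, pitch, yaw] about the fixed x, y, z axes, in that order (R = Rz(yaw) Ry(pitch) Rx(roll)).
In Python, from workcell import bot gives the robot as it stands. The module is installed in compiled form; this text tells all that it offers.
- The arm moves only by the shell command python3 -m jog 'ROWS' [FORCE]. ROWS is JSON, a list that holds one entry, the list of rows, each a list of 7 numbers: the shift along the tool's x, y, z in mm, then the turn, a rotation vector about the tool's x, y, z in rad, then the opening, from 0 (shut) to 1 (fully open). In form: [[[tx, ty, tz, wx, wy, wz, fingers], ...]]. A call has 1 to 5 rows; each row shifts and turns the commanded pose from where the row before left it, along the tool's axes as they then stand; what a row does not reach is not made up. A row lasts 1/10 s, in which the tool goes at most 50 mm and 8.59 degrees, less where a joint would pass 70% of its speed; a pose out of reach is approached as far as the arm can. A call is refused whole if a number of a shift passes 50 or a number of a turn 0.15, either way. A call with a gripper value outside its range is refused whole. The fingers move at their own pace and stop on an object; FORCE is the grip in N (left out, the last holds). Time passes only in rows, so rows that do not move let the fingers close. It gives the time, the measured TCP pose, the force, the opening and the grip force at its end, in the units of the state.
- bot.observe(): the state, without advancing time (a new reading comes with each control period).
- bot.grab_frame(name): name is "scene" or "side" or "wrist"; returns a dict with "img" (420x560x3 uint8, red, green, blue), "intrinsics" (3x3 intrinsics, pixels), "R" (3x3) and "t" (3): a world point X has camera coordinates R X + t; the wrist camera has in their place "tool_from_camera" (4x4, takes a point from camera to tool coordinates, whose origin is the TCP and whose axes are the flange's). Camera axes: x right, y down, z forward; pixel columns grow to the right and rows downward; lengths in m; the calibration is good to about 2 mm. A picture is of the moment at which its call begins: read the wrist's pose just before it. There is no depth.
- bot.job_done(): hands the job in; it is judged then, once.
Trained networks look in a picture, given as the dict that the camera call returned (one of the last four; its "shot" number tells which), for a name from the list of things; names that differ only in an ending like _2 or _b are one class to them, and where a whole thing is asked for, a point or a joint stands for the part that bears it (a point fixed in the world has none). Each returns a list of dicts, best first, with "conf" (0 to 1); they miss things now and then, are a little off and sometimes report something else, mostly with a low value. They report only what shows in the picture. A call takes as long as a camera call.
- bot.trace(query, picture): "region" (420x560 bool, what is visible of it).
- bot.spot_point(query, picture): "xyz" ([x, y, z] in m, in world coordinates, good to about 4 mm: a listed point, or the origin of a listed thing).
The state is a dict: "clock": time; "qpos": joint angles; "qd": joint speeds; "joint_efforts": joint torques, N m; "position": TCP position; "tool_rot": TCP orientation; "force": force on the tool from outside, world axes, zero at the start; "moment": the same for the moment, N m; "grip_width": finger opening in m; "finger_force": force on a finger pad.
Only numpy, scipy, OpenCV 4.12 (cv2) and the standard library are available. Lean on these libraries where they do the work, as an engineer would, in place of code of your own. Each camera call takes 0.05 s, during which the arm holds its last target. There are 200 camera calls.

## Working session

There is one attempt and no reset: what is moved stays moved. The work goes in short steps, Python scripts to look and compute and a shell command to move; the robot and the scene stay as the last step left them, time stands still between calls to the robot, and variables do not carry over. Pictures are saved under pics/ and viewed, at most 12 in all, crops included, and the job is handed in when it is done.

```bash
mkdir -p pics; cat > h.py <<'E'
import numpy as np, cv2
from workcell import bot
from scipy.spatial.transform import Rotation as Ro
def save(f,n): cv2.imwrite('pics/'+n+'.png',f['img'][:,:,::-1])
def spots(cam,names,n=1):
    f=bot.grab_frame(cam)
    for q in names:
        r=bot.spot_point(q,f)
        print(cam,q,[(np.round(np.array(a['xyz'])*1000).tolist(),round(a['conf'],2)) for a in r[:n]])
    return f
def st():
    s=bot.observe(); print(round(s['clock'],2),np.round(np.array(s['position'])*1000,1),np.round(s['tool_rot'],3),'q',np.round(s['qpos'],2),'F',np.round(s['force'],1),'w',round(s['grip_width'],4),s['finger_force'])
    return s
E
python3 - <<'E'
from h import *
st(); print(bot.tip_reach)
N=['shelf','shelf_edge','tote','tote_lip','coil','relay','rack','rack_plate','hook_handle','hook_tip','driver','carton','psu','station','spool','cleaner','tray','meter']
for c in ['scene','side']:
    f=spots(c,N); save(f,c+'0')
E
```

```text
0.0 [ 254.6 -570.5  303.3] [-3.14  0.    0.42] q [ 1.08  0.52 -0.04  1.6   0.02  1.02 -0.11] F [ 0.1 -1.2 -0.9] w 0.0851 0.0
0.0726
scene shelf [([425.0, 331.0, 190.0], 0.29)]
scene shelf_edge [([619.0, 6.0, 263.0], 0.75)]
scene tote [([739.0, -101.0, -1.0], 0.6)]
scene tote_lip [([672.0, -105.0, 50.0], 0.66)]
scene coil [([762.0, -78.0, 3.0], 0.48)]
scene relay [([768.0, -128.0, 4.0], 0.65)]
scene rack [([386.0, -144.0, 2.0], 0.72)]
scene rack_plate [([425.0, 332.0, 190.0], 0.88)]
scene hook_handle [([429.0, 374.0, 228.0], 0.86)]
scene hook_tip [([412.0, 373.0, 16.0], 0.92)]
scene driver [([426.0, 281.0, 187.0], 0.81)]
scene carton [([738.0, 129.0, -2.0], 0.85)]
scene psu [([749.0, 10.0, 2.0], 0.89)]
scene station [([436.0, -318.0, 1.0], 0.57)]
scene spool [([386.0, -141.0, 2.0], 0.53)]
scene cleaner [([349.0, 162.0, 1.0], 0.63)]
scene tray [([390.0, -0.0, 2.0], 0.77)]
scene meter [([648.0, -411.0, -4.0], 0.68)]
side shelf [([387.0, -145.0, 5.0], 0.68)]
side shelf_edge [([619.0, 8.0, 259.0], 0.97)]
side tote [([741.0, -102.0, -3.0], 0.97)]
side tote_lip [([675.0, -108.0, 43.0], 0.97)]
side coil []
side relay [([766.0, -127.0, 1.0], 0.47)]
side rack [([424.0, 326.0, -1.0], 0.67)]
side rack_plate [([428.0, 326.0, 190.0], 0.68)]
side hook_handle [([430.0, 371.0, 233.0], 0.9)]
side hook_tip [([415.0, 378.0, 20.0], 0.63)]
side driver [([425.0, 286.0, 190.0], 0.77)]
side carton [([741.0, 127.0, -4.0], 0.91)]
side psu [([752.0, 14.0, -1.0], 0.89)]
side station [([439.0, -317.0, 4.0], 0.92)]
side spool [([385.0, -145.0, 4.0], 0.65)]
side cleaner [([351.0, 152.0, 0.0], 0.97)]
side tray []
side meter [([415.0, 379.0, 20.0], 0.73)]
```

View pics/scene0.png

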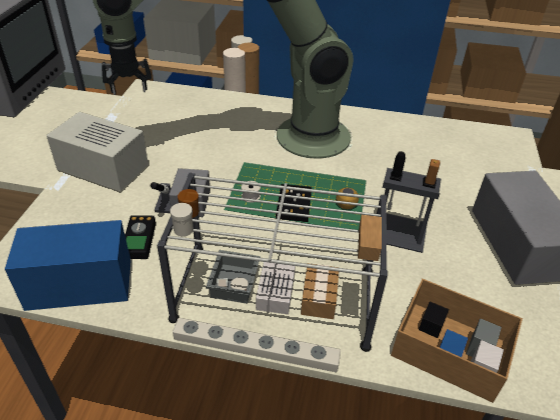

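View pics/side0.png

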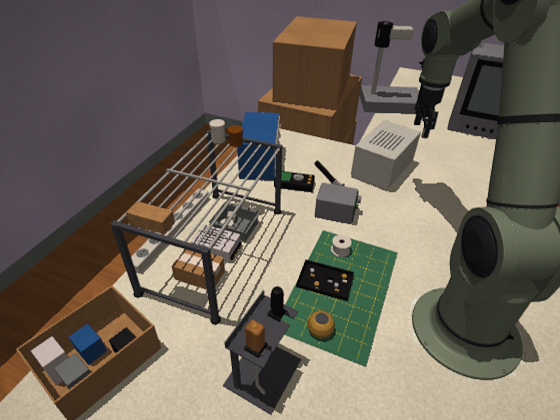

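The scene view looks from behind the shelf towards the robot. The tote is at about (235,272), with the PSU and carton beside it. The rack is on the robot's left, with the hook (wooden handle) at (433,172) and the driver at (399,165). The networks agree with this. Next I'll get the shelf yaw from an enlarged crop and a first motion plan.

```bash
cat >> h.py <<'E'
def plan(wps):
    """wps: list of (pos mm, rpy, nrows, fingers): straight rows printed in tool axes"""
    s=bot.observe(); p=np.array(s['position'])*1000; R=Ro.from_euler('xyz',s['tool_rot'])
    for (pt,e,n,g) in wps:
        pt=np.array(pt,float); Rt=Ro.from_euler('xyz',e)
        w=(R.inv()*Rt).as_rotvec(); dp=(pt-p)/n; out=[]
        for i in range(n):
            sh=R.inv().apply(dp); out.append([round(v) for v in sh]+[round(v,3) for v in w/n]+[g])
            R=R*Ro.from_rotvec(w/n); p=p+dp
        for k in range(0,n,5): print("'[%s]'"%str(out[k:k+5]).replace(' ',''))
        print()
def px2w(f,uv,z):
    K,Rm,t=[np.array(f[k]) for k in('intrinsics','R','t')]
    c=-Rm.T@t; d=Rm.T@np.linalg.inv(K)@np.array([*uv,1.]); return (c+d*(z-c[2])/d[2])*1000
E
python3 - <<'E'
from h import *
f=bot.grab_frame('scene')
cv2.imwrite('pics/crop1.png',cv2.resize(f['img'][160:360,155:400,::-1],None,fx=3,fy=3,interpolation=cv2.INTER_CUBIC))
K,R,t=[np.array(f[k]) for k in('intrinsics','R','t')]
for yaw in (-.06,-.03,0,.03,.06):
    e=np.array([.619,.007,0]);
    for x,y in ((0,-.24),(0,.24),(.25,-.24),(.25,.24)):
        X=e+np.array([x*np.cos(yaw)-y*np.sin(yaw),x*np.sin(yaw)+y*np.cos(yaw),.268]); c=K@(R@X+t); u=c[:2]/c[2]
        print(yaw,x,y,np.round(u),np.round((u-[155,160])*3))
import math
plan([([420,-320,440],[math.pi,0,1.2],8,1),([480,0,440],[math.pi,0,2.2],8,1),([445,372,400],[math.pi,0,math.pi],9,1)])
E
```

```text
-0.06 0 -0.24 [195. 167.] [121.  22.]
-0.06 0 0.24 [382. 203.] [682. 130.]
-0.06 0.25 -0.24 [154. 233.] [ -3. 219.]
-0.06 0.25 0.24 [368. 280.] [640. 360.]
-0.03 0 -0.24 [194. 169.] [118.  27.]
-0.03 0 0.24 [383. 201.] [683. 124.]
-0.03 0.25 -0.24 [156. 236.] [  3. 227.]
-0.03 0.25 0.24 [373. 278.] [653. 355.]
0 0 -0.24 [194. 171.] [116.  32.]
0 0 0.24 [383. 199.] [684. 118.]
0 0.25 -0.24 [158. 239.] [  9. 236.]
0 0.25 0.24 [376. 276.] [664. 349.]
0.03 0 -0.24 [193. 172.] [113.  37.]
0.03 0 0.24 [383. 198.] [684. 113.]
0.03 0.25 -0.24 [160. 241.] [ 15. 244.]
0.03 0.25 0.24 [380. 274.] [676. 343.]
0.06 0 -0.24 [192. 174.] [111.  43.]
0.06 0 0.24 [383. 196.] [684. 107.]
0.06 0.25 -0.24 [162. 244.] [ 22. 252.]
0.06 0.25 0.24 [384. 272.] [687. 337.]
'[[[32,-20,-17,np.float64(0.0),np.float64(0.0),np.float64(-0.098),1],[33,-17,-17,np.float64(0.0),np.float64(0.0),np.float64(-0.098),1],[35,-14,-17,np.float64(0.0),np.float64(0.0),np.float64(-0.098),1],[36,-10,-17,np.float64(0.0),np.float64(0.0),np.float64(-0.098),1],[37,-7,-17,np.float64(0.0),np.float64(0.0),np.float64(-0.098),1]]]'
'[[[37,-3
[... 591 characters left out ...]
np.float64(-0.0),np.float64(0.0),np.float64(-0.125),1],[31,26,0,np.float64(-0.0),np.float64(0.0),np.float64(-0.125),1]]]'

'[[[36,21,4,np.float64(0.0),np.float64(0.0),np.float64(-0.105),1],[33,25,4,np.float64(0.0),np.float64(0.0),np.float64(-0.105),1],[31,28,4,np.float64(0.0),np.float64(0.0),np.float64(-0.105),1],[27,31,4,np.float64(0.0),np.float64(0.0),np.float64(-0.105),1],[24,34,4,np.float64(0.0),np.float64(0.0),np.float64(-0.105),1]]]'
'[[[20,36,4,np.float64(0.0),np.float64(0.0),np.float64(-0.105),1],[16,38,4,np.float64(0.0),np.float64(0.0),np.float64(-0.105),1],[12,40,4,np.float64(0.0),np.float64(0.0),np.float64(-0.105),1],[8,41,4,np.float64(0.0),np.float64(0.0),np.float64(-0.105),1]]]'
```

View pics/crop1.png

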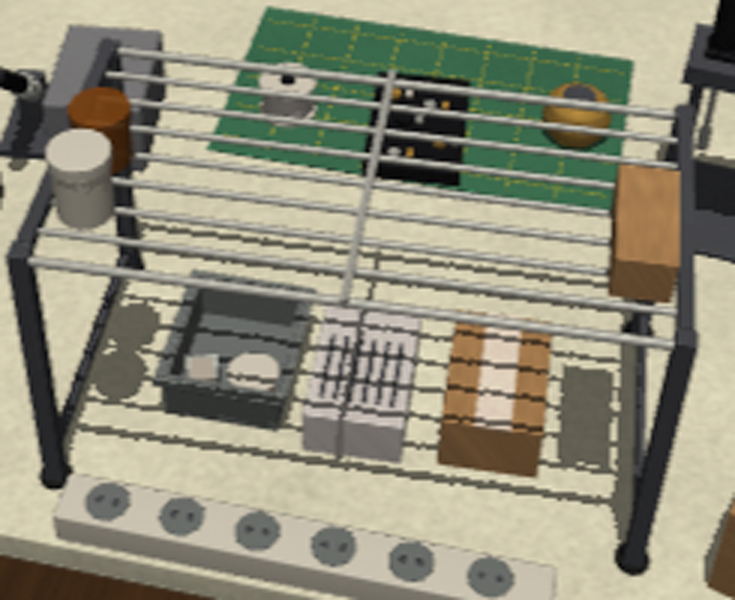

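The crop shows the shelf's post tops at about (108,42), (687,112), (20,250) and (690,337), which matches a shelf yaw of about +0.06. The tote is on the right, with its front part empty. I'll swing over to the rack now.

```bash
sed -i 's/round(v,3) for v in w/round(float(v),3)+0.0 for v in w/' h.py
python3 -m jog '[[[32,-20,-17,0,0,-0.1,1],[33,-17,-17,0,0,-0.1,1],[35,-14,-17,0,0,-0.1,1],[36,-10,-17,0,0,-0.1,1],[37,-7,-17,0,0,-0.1,1]]]' 
python3 -m jog '[[[37,-3,-17,0,0,-0.1,1],[38,1,-17,0,0,-0.1,1],[37,4,-17,0,0,-0.1,1]]]'
python3 -c "
from h import *
import math
st()
plan([([480,0,440],[math.pi,0,2.2],8,1),([445,372,400],[math.pi,0,math.pi],9,1)])"
```

```text
clock: 2.45
position: [0.3575, -0.4121, 0.3897]
tool_rot: [3.141, 0.0, 0.924]
force: [0.9, -0.5, -0.2]
grip_width: 0.085
finger_force: 0.0
clock: 2.75
position: [0.4181, -0.3174, 0.4408]
tool_rot: [3.141, 0.0, 1.224]
force: [0.4, -0.0, 0.3]
grip_width: 0.0856
finger_force: 0.0
2.75 [ 418.1 -317.4  440.8] [3.141 0.    1.224] q [ 0.79  0.25 -0.31  1.66  0.08  1.24  0.11] F [ 0.4 -0.   0.3] w 0.0856 0.0
'[[[40,-6,0,0.0,0.0,-0.122,1],[40,-1,0,0.0,0.0,-0.122,1],[40,4,0,0.0,0.0,-0.122,1],[40,9,0,0.0,0.0,-0.122,1],[38,13,0,0.0,0.0,-0.122,1]]]'
'[[[36,18,0,0.0,0.0,-0.122,1],[34,22,0,0.0,0.0,-0.122,1],[31,26,0,0.0,0.0,-0.122,1]]]'

'[[[36,21,4,0.0,0.0,-0.105,1],[33,25,4,0.0,0.0,-0.105,1],[31,28,4,0.0,0.0,-0.105,1],[27,31,4,0.0,0.0,-0.105,1],[24,34,4,0.0,0.0,-0.105,1]]]'
'[[[20,36,4,0.0,0.0,-0.105,1],[16,38,4,0.0,0.0,-0.105,1],[12,40,4,0.0,0.0,-0.105,1],[8,41,4,0.0,0.0,-0.105,1]]]'
```

```bash
python3 -m jog '[[[40,-6,0,0,0,-0.12,1],[40,-1,0,0,0,-0.12,1],[40,4,0,0,0,-0.12,1],[40,9,0,0,0,-0.12,1],[38,13,0,0,0,-0.12,1]]]' |sed -n 2,4p
python3 -m jog '[[[36,18,0,0,0,-0.12,1],[34,22,0,0,0,-0.12,1],[31,26,0,0,0,-0.12,1],[36,21,4,0,0,-0.105,1],[33,25,4,0,0,-0.105,1]]]' |sed -n 2,4p
python3 -m jog '[[[31,28,4,0,0,-0.105,1],[27,31,4,0,0,-0.105,1],[24,34,4,0,0,-0.105,1],[20,36,4,0,0,-0.105,1],[16,38,4,0,0,-0.105,1]]]' |sed -n 2,4p
python3 -c "
from h import *
import math
st()
plan([([440,372,400],[math.pi,0,math.pi],3,1)])"
```

```text
position: [0.4589, -0.1196, 0.4401]
tool_rot: [3.141, 0.001, 1.825]
force: [0.3, -1.5, 0.1]
position: [0.4777, 0.0817, 0.4319]
tool_rot: [3.141, 0.0, 2.394]
force: [0.6, -0.4, 0.0]
position: [0.4627, 0.288, 0.4119]
tool_rot: [3.141, 0.001, 2.919]
force: [0.8, -0.6, 0.5]
4.25 [462.7 288.  411.9] [3.141e+00 1.000e-03 2.919e+00] q [-0.02  0.4  -0.88  1.64  0.32  1.26  0.38] F [ 0.8 -0.6  0.5] w 0.0854 0.0
'[[[14,26,4,0.0,0.0,-0.074,1],[12,27,4,0.0,0.0,-0.074,1],[10,27,4,0.0,0.0,-0.074,1]]]'
```

```bash
python3 -m jog '[[[14,26,4,0,0,-0.075,1],[12,27,4,0,0,-0.075,1],[10,27,4,0,0,-0.075,1]]]' |sed -n 2,4p
python3 - <<'E'
from h import *
s=st()
f=spots('wrist',['hook_handle','driver','rack_plate','hook_tip']); save(f,'w1')
spots('side',['hook_handle','driver','rack_plate'])
spots('scene',['hook_handle','driver','rack_plate'])
E
```

```text
position: [0.4391, 0.3723, 0.3997]
tool_rot: [3.142, -0.0, -3.14]
force: [1.5, -0.5, 0.1]
4.55 [439.1 372.3 399.7] [ 3.142 -0.    -3.14 ] q [-0.17  0.48 -0.93  1.58  0.4   1.28  0.42] F [ 1.5 -0.5  0.1] w 0.0855 0.0
wrist hook_handle [([435.0, 374.0, 229.0], 0.78)]
wrist driver [([429.0, 280.0, 190.0], 0.64)]
wrist rack_plate [([427.0, 325.0, 194.0], 0.69)]
wrist hook_tip [([413.0, 372.0, 14.0], 0.8)]
side hook_handle [([386.0, 3.0, 0.0], 0.4)]
side driver [([424.0, 286.0, 188.0], 0.9)]
side rack_plate [([427.0, 329.0, 188.0], 0.77)]
scene hook_handle [([430.0, 373.0, 230.0], 0.97)]
scene driver [([424.0, 281.0, 187.0], 0.56)]
scene rack_plate [([426.0, 328.0, 189.0], 0.78)]
```

View pics/w1.png

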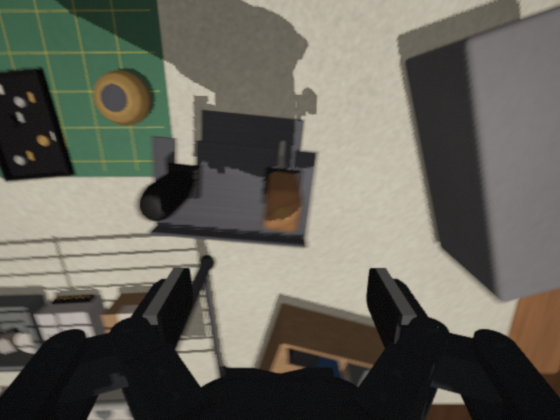

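The wrist view shows the handle at (283,200) in the right notch, the driver at (165,195), and the rim along the back from about (155,230) to (305,243). Next I'll compute the rack yaw from the rim and plan the tilted descent.

```bash
cat >> h.py <<'E'
def wpx(f,s,uv,z):
    T=np.array(f['tool_from_camera']); R=Ro.from_euler('xyz',s['tool_rot']).as_matrix(); p=np.array(s['position'])
    c=R@T[:3,3]+p; d=R@T[:3,:3]@np.linalg.inv(np.array(f['intrinsics']))@np.array([*uv,1.]); return (c+d*(z-c[2])/d[2])*1000
def gp(h,tilt,yaw,back=54):
    """TCP pos + rpy with grasp point at h (mm); tilt>0: fingers point toward robot(-x); yaw = rack-like yaw"""
    R=Ro.from_euler('z',yaw)*Ro.from_euler('y',tilt)*Ro.from_euler('xyz',[np.pi,0,np.pi])
    return (np.array(h)-back*R.apply([0,0,1])).round(1).tolist(), R.as_euler('xyz').tolist()
E
python3 - <<'E'
from h import *
s=bot.observe(); f=bot.grab_frame('wrist')
r=bot.trace('rack',f)[0]['region']
# rim top back edge: lowest rows of the rack region per column
cols=np.arange(165,300,3); low=[np.where(r[:,c])[0].max() for c in cols]
P=np.array([wpx(f,s,(c,l),.206)[:2] for c,l in zip(cols,low)])
k=np.polyfit(P[:,1],P[:,0],1); res=P[:,0]-np.polyval(k,P[:,1]); P=P[abs(res)<4]; k=np.polyfit(P[:,1],P[:,0],1)
print('rack yaw',-np.arctan(k[0]),'n',len(P)); print(P[0],P[-1])
m=bot.trace('hook_handle',f)[0]['region'].astype(np.uint8); ys,xs=np.where(m); print('hook px',xs.min(),xs.max(),ys.min(),ys.max())
for y in (-.05,):
  p,e=gp([431,373,340],.42,y); q,_=gp([431,373,234],.42,y)
  plan([(p,e,4,1),(q,e,4,1)])
E
```

```text
rack yaw -0.10400851650971334 n 45
[474.102143   264.84135342] [486.8419849  388.84193716]
hook px 261 302 141 232
'[[[-3,0,3,-0.003,0.105,0.012,1],[-4,0,2,-0.003,0.105,0.012,1],[-4,0,2,-0.003,0.105,0.012,1],[-4,0,1,-0.003,0.105,0.012,1]]]'

'[[[-11,0,24,0.0,0.0,0.0,1],[-11,0,24,0.0,0.0,0.0,1],[-11,0,24,0.0,0.0,0.0,1],[-11,0,24,0.0,0.0,0.0,1]]]'
```

```bash
python3 -m jog '[[[-3,0,3,-0.01,0.105,0.023,1],[-4,0,2,-0.005,0.105,0.023,1],[-4,0,2,-0.005,0.105,0.023,1],[-4,0,1,-0.005,0.105,0.023,1],[0,0,0,0,0,0,1]]]' |sed -n 2,4p
python3 - <<'E'
from h import *
st()
spots('wrist',['hook_handle','driver','rack_plate'])
q,e=gp([431,373,235],.42,-.09)
print(q,e); plan([(q,e,4,1)])
E
```

```text
position: [0.4551, 0.3696, 0.3875]
tool_rot: [3.137, -0.425, 3.044]
force: [0.7, -1.1, -0.8]
5.85 [455.1 369.6 387.5] [ 3.137 -0.425  3.044] q [-0.12  0.68 -0.93  1.38  0.16  1.53  0.46] F [ 0.7 -1.1 -0.8] w 0.0849 0.0
wrist hook_handle [([432.0, 372.0, 229.0], 0.92)]
wrist driver [([430.0, 282.0, 189.0], 0.91)]
wrist rack_plate [([425.0, 326.0, 194.0], 0.81)]
[452.9, 371.0, 284.3] [3.141592653589793, -0.41999999999999993, 3.0515926535897933]
'[[[-11,0,24,0.002,0.001,0.0,1],[-11,0,24,0.002,0.001,0.0,1],[-11,0,24,0.002,0.001,0.0,1],[-11,0,24,0.002,0.001,0.0,1]]]'
```

```bash
python3 -m jog '[[[-11,0,24,0,0,0,1],[-11,0,24,0,0,0,1],[-11,0,24,0,0,0,1],[-11,0,24,0,0,0,1],[0,0,0,0,0,0,1]]]' |sed -n 2,4p
python3 - <<'E'
from h import *
st()
save(spots('side',[]),'s1')
save(spots('wrist',['hook_handle']),'w2')
E
```

```text
position: [0.4532, 0.3706, 0.2821]
tool_rot: [3.138, -0.421, 3.049]
force: [1.0, 0.3, 1.5]
6.55 [453.2 370.6 282.1] [ 3.138 -0.421  3.049] q [-0.13  0.78 -0.9   1.5   0.23  1.34  0.47] F [1.  0.3 1.5] w 0.0855 0.0
wrist hook_handle []
```

View pics/w2.png

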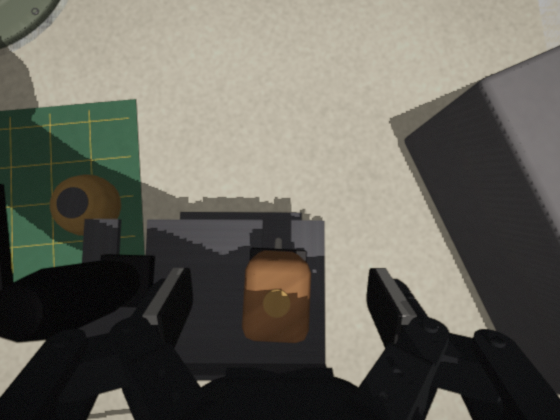

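The handle sits centred at (277,300) between the pads, and the plate edges are parallel to the image, so the yaw fits. I'll close the gripper.

```bash
python3 -m jog '[[[0,0,0,0,0,0,0],[0,0,0,0,0,0,0],[0,0,0,0,0,0,0],[0,0,0,0,0,0,0],[0,0,0,0,0,0,0]]]' 90
python3 -m jog '[[[0,0,0,0,0,0,0],[0,0,0,0,0,0,0]]]' 90
python3 - <<'E'
from h import *
s=st(); p,e=np.array(s['position'])*1000,s['tool_rot']
ux=np.array([np.cos(-.09),np.sin(-.09),0])
a=p+[0,0,12]; b=a-75*ux
plan([(a,e,2,0),(b,e,3,0)])
E
```

```text
clock: 7.2
position: [0.4543, 0.3712, 0.2843]
tool_rot: [3.135, -0.421, 3.048]
force: [-0.1, -1.5, 6.7]
grip_width: 0.0252
finger_force: 88.1
clock: 7.4
position: [0.4543, 0.3712, 0.2843]
tool_rot: [3.135, -0.421, 3.048]
force: [0.2, -2.0, 6.7]
grip_width: 0.0247
finger_force: 88.1
7.4 [454.3 371.2 284.3] [ 3.135 -0.421  3.048] q [-0.13  0.78 -0.9   1.5   0.23  1.34  0.47] F [ 0.2 -2.   6.7] w 0.0247 88.08698058128357
'[[[2,0,-5,0.0,0.0,0.0,0],[2,0,-5,0.0,0.0,0.0,0]]]'

'[[[23,0,10,0.0,0.0,0.0,0],[23,0,10,0.0,0.0,0.0,0],[23,0,10,0.0,0.0,0.0,0]]]'
```

```bash
python3 -m jog '[[[2.5,0,-5.5,0,0,0,0],[2.5,0,-5.5,0,0,0,0]]]' |sed -n 2,6p
python3 -m jog '[[[18,0,8,0,0,0,0],[18,0,8,0,0,0,0],[18,0,8,0,0,0,0],[18,0,8,0,0,0,0],[0,0,0,0,0,0,0]]]' |sed -n 2,6p
python3 - <<'E'
from h import *
st()
f=spots('scene',['hook_handle','hook_tip']); save(f,'sc2')
f=spots('side',['hook_handle','hook_tip'])
E
```

```text
position: [0.4541, 0.3711, 0.2963]
tool_rot: [3.136, -0.421, 3.048]
force: [0.4, 0.1, -1.6]
grip_width: 0.0248
finger_force: 88.1
position: [0.3735, 0.3791, 0.297]
tool_rot: [3.136, -0.421, 3.051]
force: [0.8, 0.4, -1.3]
grip_width: 0.0248
finger_force: 88.6
8.1 [373.5 379.1 297. ] [ 3.136 -0.421  3.051] q [-0.14  0.68 -0.95  1.66  0.17  1.25  0.39] F [ 0.8  0.4 -1.3] w 0.0248 88.5895049571991
scene hook_handle [([348.0, 382.0, 244.0], 0.73)]
scene hook_tip [([334.0, 382.0, 32.0], 0.59)]
side hook_handle [([352.0, 380.0, 243.0], 0.7)]
side hook_tip [([338.0, 387.0, 30.0], 0.76)]
```

The hook is held, and the networks' tip and handle positions match my geometry. Next is the route to the tote, planned by hook tip pose.

```bash
cat >> h.py <<'E'
TAU=.421
def tip(t,th,yaw):
    """TCP pose for hook tip at t (mm), hook tilt th, hook yaw"""
    Rh=Ro.from_euler('z',yaw)*Ro.from_euler('y',-th)
    Rt=Rh*Ro.from_euler('y',TAU)*Ro.from_euler('xyz',[np.pi,0,np.pi])
    g=np.array(t)+Rh.apply([18,0,218]); return (g-54*Rt.apply([0,0,1])).round(1).tolist(),Rt.as_euler('xyz').tolist()
def plantip(L):
    W=[]
    for t,th,yaw,n in L:
        p,e=tip(t,th,yaw); print('TCP',p,np.round(e,2)); W.append((p,e,n,0))
    plan(W)
def wheretip(th,yaw):
    s=bot.observe(); p,e=tip([0,0,0],th,yaw); return np.array(s['position'])*1000-np.array(p)
E
python3 - <<'E'
from h import *
print(wheretip(0,-.09))
plantip([([335,240,105],0,-.05,5),([385,20,105],0,.03,6),([440,-90,100],.3,.06,4),([570,-112,85],.785,.06,5)])
E
```

```text
[336.39203202 382.13391469  28.84164447]
TCP [375.0, 238.0, 372.3] [ 3.14 -0.42  3.09]
TCP [425.1, 21.2, 372.3] [ 3.14 -0.42 -3.11]
TCP [399.4, -92.4, 367.2] [-3.14 -0.12 -3.08]
TCP [409.7, -121.6, 302.4] [-3.14  0.36 -3.08]
'[[[4,-28,-15,0.005,0.0,-0.008,0],[4,-28,-15,0.005,0.0,-0.008,0],[4,-28,-15,0.005,0.0,-0.008,0],[5,-28,-15,0.005,0.0,-0.008,0],[5,-28,-15,0.005,0.0,-0.008,0]]]'

'[[[-9,-36,-4,0.005,0.0,-0.012,0],[-9,-36,-4,0.005,0.0,-0.012,0],[-8,-36,-4,0.005,0.0,-0.012,0],[-8,-36,-4,0.005,0.0,-0.012,0],[-8,-36,-3,0.005,0.0,-0.012,0]]]'
'[[[-7,-36,-3,0.005,0.0,-0.012,0]]]'

'[[[6,-28,4,0.002,-0.075,-0.007,0],[7,-28,4,0.002,-0.075,-0.007,0],[7,-28,3,0.002,-0.075,-0.007,0],[8,-28,3,0.002,-0.075,-0.007,0]]]'

'[[[-3,-6,13,0.0,-0.097,0.0,0],[-2,-6,13,0.0,-0.097,0.0,0],[-1,-6,13,0.0,-0.097,0.0,0],[1,-6,13,0.0,-0.097,0.0,0],[2,-6,13,0.0,-0.097,0.0,0]]]'
```

```bash
python3 -m jog '[[[4,-28,-15,0.005,0,-0.008,0],[4,-28,-15,0.005,0,-0.008,0],[4,-28,-15,0.005,0,-0.008,0],[5,-28,-15,0.005,0,-0.008,0],[5,-28,-15,0.005,0,-0.008,0]]]' |sed -n 2,4p
python3 -m jog '[[[-9,-36,-4,0.005,0,-0.012,0],[-9,-36,-4,0.005,0,-0.012,0],[-8,-36,-4,0.005,0,-0.012,0],[-8,-36,-4,0.005,0,-0.012,0],[-8,-36,-3,0.005,0,-0.012,0]]]' |sed -n 2,4p
python3 -m jog '[[[-7,-36,-3,0.005,0,-0.012,0],[6,-28,4,0.002,-0.075,-0.007,0],[7,-28,4,0.002,-0.075,-0.007,0],[7,-28,3,0.002,-0.075,-0.007,0],[8,-28,3,0.002,-0.075,-0.007,0]]]' |sed -n 2,4p
python3 -m jog '[[[-3,-6,13,0,-0.097,0,0],[-2,-6,13,0,-0.097,0,0],[-1,-6,13,0,-0.097,0,0],[1,-6,13,0,-0.097,0,0],[2,-6,13,0,-0.097,0,0]]]' |sed -n 2,6p
python3 - <<'E'
from h import *
st(); print(wheretip(.785,.06))
f=spots('side',['hook_handle','hook_tip','tote_lip','tote','shelf_edge']); save(f,'s3')
f=spots('scene',['hook_handle','hook_tip','tote_lip','tote'])
plantip([([640,-110,80],.785,.06,3),([701,-105,78],.785,.06,3)])
E
```

```text
position: [0.3756, 0.2368, 0.3738]
tool_rot: [-3.14, -0.421, 3.092]
force: [0.5, 0.4, -1.1]
position: [0.4178, 0.0553, 0.3737]
tool_rot: [3.141, -0.42, -3.125]
force: [0.7, -0.3, -1.3]
position: [0.399, -0.0933, 0.3683]
tool_rot: [3.141, -0.118, -3.083]
force: [0.4, -0.0, -1.6]
position: [0.4087, -0.1221, 0.303]
tool_rot: [-3.141, 0.369, -3.084]
force: [-0.1, -0.9, -2.6]
grip_width: 0.0251
finger_force: 88.9
10.4 [ 408.7 -122.1  303. ] [-3.141  0.369 -3.084] q [ 1.17  0.19 -1.06  2.26  0.22  0.43  1.6 ] F [-0.1 -0.9 -2.6] w 0.0251 88.92213821411133
[ 568.95844195 -112.45620447   85.63773731]
side hook_handle [([430.0, -124.0, 249.0], 0.63)]
side hook_tip [([572.0, -112.0, 87.0], 0.56)]
side tote_lip [([677.0, -108.0, 42.0], 0.71)]
side tote []
side shelf_edge [([618.0, 12.0, 261.0], 0.59)]
scene hook_handle [([430.0, -120.0, 252.0], 0.85)]
scene hook_tip [([571.0, -117.0, 82.0], 0.79)]
scene tote_lip []
scene tote [([736.0, -98.0, -1.0], 0.88)]
TCP [479.7, -119.6, 297.4] [-3.14  0.36 -3.08]
TCP [540.7, -114.6, 295.4] [-3.14  0.36 -3.08]
'[[[-21,-1,10,0.0,0.0,0.0,0],[-21,-1,10,0.0,0.0,0.0,0],[-21,-1,10,0.0,0.0,0.0,0]]]'

'[[[-19,0,8,0.0,0.0,0.0,0],[-19,0,8,0.0,0.0,0.0,0],[-19,0,8,0.0,0.0,0.0,0]]]'
```

View pics/s3.png

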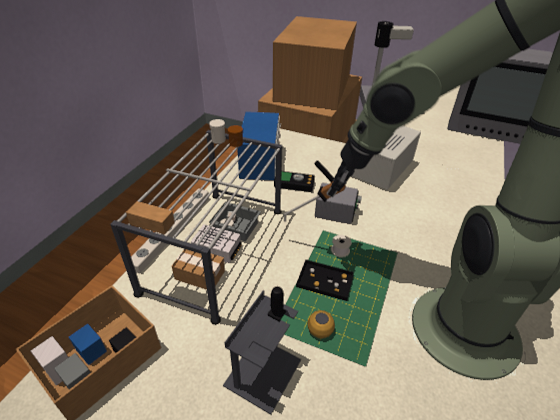

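The side view shows the tilted hook in front of the shelf, pointing at the tote, with the rod running (330,195) to (290,213). I'll advance over the lip.

```bash
python3 -m jog '[[[-21,-1,10,0,0,0,0],[-21,-1,10,0,0,0,0],[-21,-1,10,0,0,0,0],[0,0,0,0,0,0,0]]]' |sed -n 2,4p
python3 -m jog '[[[-19,0,8,0,0,0,0],[-19,0,8,0,0,0,0],[-19,0,8,0,0,0,0],[0,0,0,0,0,0,0]]]' |sed -n 2,4p
python3 - <<'E'
from h import *
s=st(); print(wheretip(.79,.058))
f=spots('wrist',['hook_tip','tote_lip','shelf_edge']); save(f,'w3')
f=spots('scene',['hook_tip','tote_lip','tote','coil','relay']); cv2.imwrite('pics/c3.png',cv2.resize(f['img'][200:340,170:310,::-1],None,fx=4,fy=4,interpolation=cv2.INTER_CUBIC))
f=spots('side',['hook_tip','tote_lip','tote'])
plantip([([701,-105,30],.785,.06,4)])
E
```

```text
position: [0.4805, -0.1197, 0.2974]
tool_rot: [3.14, 0.365, -3.083]
force: [-0.4, -0.6, -1.8]
position: [0.5415, -0.1162, 0.2953]
tool_rot: [3.14, 0.365, -3.083]
force: [-0.1, -0.0, -1.7]
11.75 [ 541.5 -116.2  295.3] [ 3.14   0.365 -3.083] q [ 0.79  0.4  -0.82  2.    0.5   0.54  1.3 ] F [-0.1 -0.  -1.7] w 0.0251 88.87105464935303
[ 702.85610988 -106.82461342   78.70851847]
wrist hook_tip [([701.0, -110.0, 70.0], 0.75)]
wrist tote_lip [([675.0, -105.0, 50.0], 0.75)]
wrist shelf_edge []
scene hook_tip [([698.0, -112.0, 76.0], 0.82)]
scene tote_lip [([669.0, -109.0, 49.0], 0.74)]
scene tote [([737.0, -99.0, -2.0], 0.72)]
scene coil [([760.0, -82.0, 6.0], 0.59)]
scene relay [([769.0, -128.0, 6.0], 0.48)]
side hook_tip [([702.0, -104.0, 76.0], 0.54)]
side tote_lip [([674.0, -106.0, 42.0], 0.65)]
side tote [([740.0, -102.0, 0.0], 0.6)]
TCP [540.7, -114.6, 247.4] [-3.14  0.36 -3.08]
'[[[4,1,11,0.0,0.0,0.0,0],[4,1,11,0.0,0.0,0.0,0],[4,1,11,0.0,0.0,0.0,0],[4,1,11,0.0,0.0,0.0,0]]]'
```

View pics/c3.png

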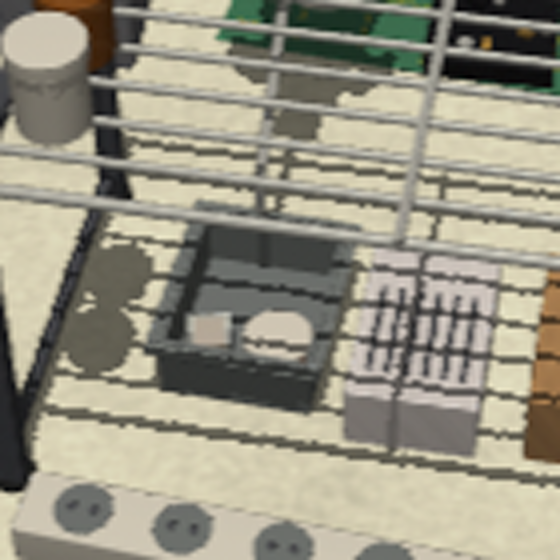

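The hook's end is at about (265,262) in the crop, just behind the tote's front wall and close to its centre. I'll lower it.

```bash
python3 -m jog '[[[4,0.5,11,0,0,0,0],[4,0.5,11,0,0,0,0],[4,0.5,11,0,0,0,0],[4,0.5,11,0,0,0,0],[0,0,0,0,0,0,0]]]' |sed -n 2,4p
python3 - <<'E'
from h import *
s=st(); t=wheretip(.79,.058);print(t)
d=np.array([np.cos(.06),np.sin(.06),0])
# pull to tip x giving tote centre at shelf edge: 15 slack + ~115
plantip([(t-70*d,.785,.06,5),(t-100*d,.785,.06,3),(t-127*d,.7,.06,3)])
E
```

```text
position: [0.5399, -0.1143, 0.2465]
tool_rot: [3.14, 0.362, -3.083]
force: [0.2, -0.7, -1.3]
12.95 [ 539.9 -114.3  246.5] [ 3.14   0.362 -3.083] q [ 0.69  0.46 -0.72  2.05  0.61  0.43  1.19] F [ 0.2 -0.7 -1.3] w 0.0245 88.89528751373291
[ 701.3061502  -104.89928264   29.89689785]
TCP [471.1, -118.7, 247.3] [-3.14  0.36 -3.08]
TCP [441.2, -120.5, 247.3] [-3.14  0.36 -3.08]
TCP [433.2, -121.0, 260.1] [-3.14  0.28 -3.08]
'[[[13,0,-5,0.0,0.0,0.0,0],[13,0,-5,0.0,0.0,0.0,0],[13,0,-5,0.0,0.0,0.0,0],[13,0,-5,0.0,0.0,0.0,0],[13,0,-5,0.0,0.0,0.0,0]]]'

'[[[9,0,-4,0.0,0.0,0.0,0],[9,0,-4,0.0,0.0,0.0,0],[9,0,-4,0.0,0.0,0.0,0]]]'

'[[[1,0,-5,0.0,0.028,0.0,0],[1,0,-5,0.0,0.028,0.0,0],[1,0,-5,0.0,0.028,0.0,0]]]'
```

```bash
python3 -m jog '[[[9,0,-3.5,0,0,0,0],[9,0,-3.5,0,0,0,0],[9,0,-3.5,0,0,0,0],[9,0,-3.5,0,0,0,0],[9,0,-3.5,0,0,0,0]]]' |sed -n 2,4p
python3 -m jog '[[[9,0,-3.5,0,0,0,0],[9,0,-3.5,0,0,0,0],[0,0,0,0,0,0,0]]]' |sed -n 2,4p
python3 - <<'E'
from h import *
s=st(); t=wheretip(.785,.06);print(t)
spots('side',['hook_tip','tote_lip','tote'])
spots('scene',['hook_tip','tote_lip','tote'])
E
```

```text
position: [0.4914, -0.1179, 0.2491]
tool_rot: [3.141, 0.365, -3.084]
force: [1.6, -0.0, -1.9]
position: [0.4717, -0.1191, 0.2488]
tool_rot: [3.141, 0.363, -3.084]
force: [1.2, 0.7, -1.2]
13.75 [ 471.7 -119.1  248.8] [ 3.141  0.363 -3.084] q [ 0.81  0.37 -0.77  2.2   0.57  0.36  1.24] F [ 1.2  0.7 -1.2] w 0.025 89.2008912563324
[ 632.01735486 -109.46140847   31.41408454]
side hook_tip [([488.0, -117.0, 197.0], 0.67)]
side tote_lip [([614.0, -110.0, 40.0], 0.73)]
side tote [([682.0, -108.0, -0.0], 0.77)]
scene hook_tip [([632.0, -114.0, 29.0], 0.9)]
scene tote_lip []
scene tote [([680.0, -105.0, -3.0], 0.86)]
```

The tote follows: its centre is now at x≈682 and needs to reach about 626. I'll pull the rest, easing the tilt for reach.

```bash
python3 - <<'E'
from h import *
t=np.array([632,-109.4,31]); d=np.array([np.cos(.06),np.sin(.06),0])
plantip([(t-56*d,.68,.06,6)])
E
```

```text
TCP [439.4, -121.0, 264.0] [-3.14  0.26 -3.08]
'[[[4,0,-4,0.0,0.018,0.0,0],[4,0,-4,0.0,0.018,0.0,0],[5,0,-4,0.0,0.018,0.0,0],[5,0,-4,0.0,0.018,0.0,0],[5,0,-4,0.0,0.018,0.0,0]]]'
'[[[5,0,-4,0.0,0.018,0.0,0]]]'
```

```bash
python3 -m jog '[[[4,0,-4,0,0.018,0,0],[4,0,-4,0,0.018,0,0],[5,0,-4,0,0.018,0,0],[5,0,-4,0,0.018,0,0],[5,0,-4,0,0.018,0,0]]]' |sed -n 2,4p
python3 -m jog '[[[5,0,-4,0,0.018,0,0],[0,0,0,0,0,0,0]]]' |sed -n 2,4p
python3 - <<'E'
from h import *
s=st(); t=wheretip(.68,.06);print(t)
spots('side',['tote_lip','tote','coil','relay','shelf_edge'])
f=spots('scene',['hook_tip','tote_lip','tote','coil','relay'])
f=bot.grab_frame('wrist'); save(f,'w4')
E
```

```text
position: [0.4444, -0.1204, 0.2608]
tool_rot: [3.141, 0.273, -3.084]
force: [1.8, -0.0, -0.8]
position: [0.4381, -0.121, 0.2631]
tool_rot: [3.141, 0.255, -3.084]
force: [0.0, 0.4, -1.5]
14.85 [ 438.1 -121.   263.1] [ 3.141  0.255 -3.084] q [ 0.91  0.33 -0.88  2.19  0.44  0.52  1.36] F [ 0.   0.4 -1.5] w 0.0253 89.16622281074524
[ 574.84456383 -112.77371477   30.06929834]
side tote_lip [([558.0, -114.0, 43.0], 0.87)]
side tote [([625.0, -112.0, -0.0], 0.9)]
side coil [([646.0, -87.0, 1.0], 0.52)]
side relay [([652.0, -135.0, 3.0], 0.55)]
side shelf_edge [([618.0, 10.0, 257.0], 0.71)]
scene hook_tip [([574.0, -117.0, 27.0], 0.58)]
scene tote_lip [([557.0, -114.0, 52.0], 0.87)]
scene tote [([620.0, -110.0, 0.0], 0.69)]
scene coil [([646.0, -90.0, 3.0], 0.65)]
scene relay [([650.0, -140.0, 8.0], 0.63)]
```

View pics/w4.png

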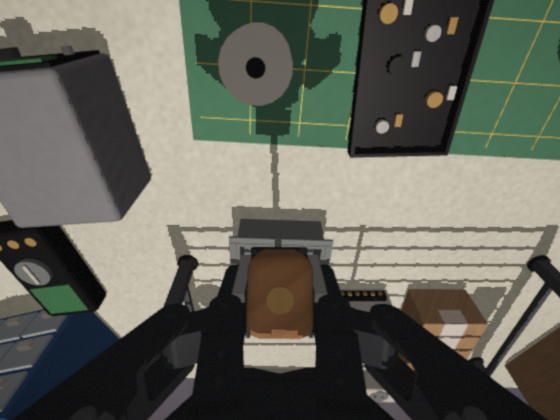

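The tote's centre is at (625,-112) and the shelf edge is at x≈626 there. Its lip, at about (280,245), is parallel to the shelf wires and the parts are still inside. I'll unhook and return.

```bash
python3 - <<'E'
from h import *
plantip([([583,-112,31],.68,.06,1),([583,-112,95],.68,.06,3),([530,-110,105],.5,.06,3),([440,-90,105],.2,.06,4),([385,20,105],0,.03,4),([335,240,105],0,-.05,6),([335,380,60],0,-.09,5)])
E
```

```text
TCP [446.3, -120.2, 264.0] [-3.14  0.26 -3.08]
TCP [446.3, -120.2, 328.0] [-3.14  0.26 -3.08]
TCP [437.2, -115.6, 358.8] [-3.14  0.08 -3.08]
TCP [426.2, -90.8, 374.9] [-3.14 -0.22 -3.08]
TCP [425.1, 21.2, 372.3] [ 3.14 -0.42 -3.11]
TCP [375.0, 238.0, 372.3] [ 3.14 -0.42  3.09]
TCP [374.9, 376.4, 327.3] [ 3.14 -0.42  3.05]
'[[[-7,0,1,0.0,-0.003,-0.002,0]]]'

'[[[-5,0,-21,0.0,0.0,0.0,0],[-5,0,-21,0.0,0.0,0.0,0],[-5,0,-21,0.0,0.0,0.0,0]]]'

'[[[0,2,-11,0.0,0.06,0.0,0],[1,2,-11,0.0,0.06,0.0,0],[1,2,-11,0.0,0.06,0.0,0]]]'

'[[[2,6,-4,0.0,0.075,0.0,0],[2,6,-4,0.0,0.075,0.0,0],[3,6,-4,0.0,0.075,0.0,0],[3,6,-4,0.0,0.075,0.0,0]]]'

'[[[-2,28,0,-0.002,0.05,0.007,0],[-1,28,0,-0.002,0.05,0.007,0],[-1,28,0,-0.002,0.05,0.007,0],[-1,28,0,-0.002,0.05,0.007,0]]]'

'[[[7,36,3,-0.005,0.0,0.012,0],[7,36,3,-0.005,0.0,0.012,0],[8,36,3,-0.005,0.0,0.012,0],[8,36,4,-0.005,0.0,0.012,0],[8,36,4,-0.005,0.0,0.012,0]]]'
'[[[9,36,4,-0.005,0.0,0.012,0]]]'

'[[[-2,28,9,-0.003,0.0,0.007,0],[-2,28,9,-0.003,0.0,0.007,0],[-2,28,9,-0.003,0.0,0.007,0],[-2,28,9,-0.003,0.0,0.007,0],[-2,28,9,-0.003,0.0,0.007,0]]]'
```

```bash
python3 -m jog '[[[-7,0,1.5,0,0,0,0],[-5,0,-21,0,0,0,0],[-5,0,-21,0,0,0,0],[-5,0,-21,0,0,0,0],[0,0,0,0,0,0,0]]]' |sed -n 2,4p
python3 -m jog '[[[0,2,-11,0,0.06,0,0],[1,2,-11,0,0.06,0,0],[1,2,-11,0,0.06,0,0]]]' |sed -n 2,4p
python3 -m jog '[[[2,6,-4,0,0.075,0,0],[2,6,-4,0,0.075,0,0],[3,6,-4,0,0.075,0,0],[3,6,-4,0,0.075,0,0]]]' |sed -n 2,4p
python3 -m jog '[[[-2,28,0,-0.002,0.05,0.007,0],[-1,28,0,-0.002,0.05,0.007,0],[-1,28,0,-0.002,0.05,0.007,0],[-1,28,0,-0.002,0.05,0.007,0]]]' |sed -n 2,4p
python3 -m jog '[[[7,36,3,-0.005,0,0.012,0],[7,36,3,-0.005,0,0.012,0],[8,36,3,-0.005,0,0.012,0],[8,36,4,-0.005,0,0.012,0],[8,36,4,-0.005,0,0.012,0]]]' |sed -n 2,4p
python3 - <<'E'
from h import *
s=st(); print(wheretip(0,-.04))
spots('side',['hook_tip','hook_handle','tote','coil','relay'])
p=[373.5,379.1,305]; e=[3.136,-.421,3.051]
plan([(p,e,6,0)])
E
```

```text
position: [0.4459, -0.1205, 0.3302]
tool_rot: [-3.141, 0.26, -3.084]
force: [-0.2, -0.9, -2.4]
position: [0.4358, -0.1151, 0.36]
tool_rot: [3.141, 0.074, -3.084]
force: [0.6, 0.1, -1.6]
position: [0.4254, -0.0915, 0.376]
tool_rot: [-3.141, -0.227, -3.084]
force: [-0.7, -0.1, -1.4]
position: [0.4249, 0.0216, 0.3743]
tool_rot: [-3.139, -0.426, -3.114]
force: [0.0, -0.4, -1.3]
position: [0.3823, 0.2019, 0.3742]
tool_rot: [-3.137, -0.423, 3.103]
force: [0.9, -0.2, -1.5]
17.6 [382.3 201.9 374.2] [-3.137 -0.423  3.103] q [ 0.24  0.47 -1.02  1.77  0.09  1.42  0.72] F [ 0.9 -0.2 -1.5] w 0.025 89.00297999382019
[342.28380202 203.46236315 106.90341813]
side hook_tip [([342.0, 203.0, 110.0], 0.63)]
side hook_handle [([359.0, 206.0, 321.0], 0.72)]
side tote [([624.0, -111.0, 1.0], 0.86)]
side coil [([424.0, 284.0, 190.0], 0.6)]
side relay [([651.0, -134.0, 3.0], 0.52)]
'[[[-2,30,12,-0.005,0.0,0.008,0],[-2,30,12,-0.005,0.0,0.008,0],[-2,30,12,-0.005,0.0,0.008,0],[-2,30,12,-0.005,0.0,0.008,0],[-1,30,12,-0.005,0.0,0.008,0]]]'
'[[[-1,30,12,-0.005,0.0,0.008,0]]]'
```

```bash
python3 -m jog '[[[-2,30,11,-0.005,0,0.008,0],[-2,30,11,-0.005,0,0.008,0],[-2,30,11,-0.005,0,0.008,0],[-2,30,11,-0.005,0,0.008,0],[-1,29,11,-0.005,0,0.008,0]]]' |sed -n 2,4p
python3 -m jog '[[[-1,29,11,-0.005,0,0.008,0],[0,0,0,0,0,0,0]]]' |sed -n 2,4p
python3 - <<'E'
from h import *
s=st()
save(spots('wrist',[]),'w5')
spots('side',['hook_tip','hook_handle','rack_plate'])
spots('scene',['hook_tip','hook_handle','rack_plate'])
e=[3.136,-.421,3.051]
plan([([373.5,379.1,299],e,1,0),([454.1,371.3,298],e,4,0),([454.1,371.3,284.5],e,2,0)])
E
```

```text
position: [0.3771, 0.3503, 0.3202]
tool_rot: [3.138, -0.423, 3.058]
force: [1.1, -0.8, -2.0]
position: [0.3745, 0.3811, 0.3094]
tool_rot: [3.136, -0.425, 3.053]
force: [-0.8, -0.1, -2.3]
18.6 [374.5 381.1 309.4] [ 3.136 -0.425  3.053] q [-0.15  0.67 -0.95  1.64  0.15  1.27  0.4 ] F [-0.8 -0.1 -2.3] w 0.025 89.33932185173035
side hook_tip [([336.0, 387.0, 42.0], 0.82)]
side hook_handle [([348.0, 383.0, 259.0], 0.67)]
side rack_plate [([431.0, 326.0, 189.0], 0.91)]
scene hook_tip []
scene hook_handle [([352.0, 381.0, 260.0], 0.87)]
scene rack_plate [([425.0, 331.0, 192.0], 0.78)]
'[[[-3,0,12,0.0,-0.002,0.0,0]]]'

'[[[-19,0,-8,0.0,0.0,0.0,0],[-19,0,-8,0.0,0.0,0.0,0],[-19,0,-8,0.0,0.0,0.0,0],[-19,0,-8,0.0,0.0,0.0,0]]]'

'[[[-3,0,6,0.0,0.0,0.0,0],[-3,0,6,0.0,0.0,0.0,0]]]'
```

```bash
python3 -m jog '[[[-3,0,10,0,0,0,0],[0,0,0,0,0,0,0]]]' |sed -n 2,4p
python3 - <<'E'
from h import *
s=st()
e=[3.136,-.421,3.050]
plan([([454.1,371.3,298],e,4,0),([454.1,371.3,284.5],e,2,0)])
p=np.array(s['position'])*1000
print(Ro.from_euler('xyz',s['tool_rot']).inv().apply(np.array([454.1,371.3,298])-p))
E
```

```text
position: [0.3734, 0.3789, 0.2992]
tool_rot: [3.137, -0.424, 3.051]
force: [-0.2, 0.0, -1.7]
19.25 [373.4 378.9 299.2] [ 3.137 -0.424  3.051] q [-0.15  0.68 -0.94  1.65  0.16  1.25  0.4 ] F [-0.2  0.  -1.7] w 0.0246 89.30120587348938
'[[[-19,0,-8,0.0,-0.001,0.0,0],[-19,0,-8,0.0,-0.001,0.0,0],[-19,0,-8,0.0,-0.001,0.0,0],[-19,0,-8,0.0,-0.001,0.0,0]]]'

'[[[-3,0,6,0.0,0.0,0.0,0],[-3,0,6,0.0,0.0,0.0,0]]]'

[-74.39654295  -0.16817217 -32.27360852]
```

View pics/w5.png

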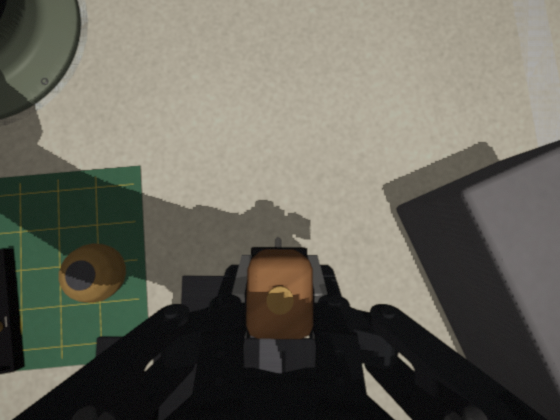

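The view shows the hook handle still seated squarely in the fingers at (280,300), in front of the rack. The position matches the way it came out, so I'll insert it in steps and watch the force.

```bash
python3 -m jog '[[[-15,0,-6.5,0,0,0,0],[-15,0,-6.5,0,0,0,0],[-15,0,-6.5,0,0,0,0],[0,0,0,0,0,0,0]]]' |sed -n 2,4p
python3 -m jog '[[[-15,0,-6.5,0,0,0,0],[-14,0,-6,0,0,0,0],[0,0,0,0,0,0,0]]]' |sed -n 2,4p
python3 -m jog '[[[-2.5,0,5.5,0,0,0,0],[-2.5,0,5.5,0,0,0,0],[0,0,0,0,0,0,0]]]' |sed -n 2,4p
```

```text
position: [0.4241, 0.3744, 0.2991]
tool_rot: [3.136, -0.424, 3.05]
force: [-0.1, -0.1, -1.6]
position: [0.4549, 0.3717, 0.2987]
tool_rot: [3.136, -0.424, 3.05]
force: [-0.5, -0.2, -1.7]
position: [0.4531, 0.372, 0.2862]
tool_rot: [3.137, -0.425, 3.052]
force: [0.4, -0.5, -1.1]
```

```bash
python3 -m jog '[[[-1,0,2,0,0,0,0],[0,0,0,0,0,0,0]]]' |sed -n 2,4p
python3 - <<'E'
from h import *
st()
spots('scene',['hook_tip','hook_handle','rack_plate','driver'])
spots('side',['hook_tip','hook_handle','rack_plate','driver'])
E
```

```text
position: [0.4538, 0.3721, 0.2848]
tool_rot: [3.136, -0.424, 3.052]
force: [-0.1, -0.7, -0.9]
20.45 [453.8 372.1 284.8] [ 3.136 -0.424  3.052] q [-0.14  0.77 -0.89  1.49  0.22  1.34  0.47] F [-0.1 -0.7 -0.9] w 0.0248 89.26457047462463
scene hook_tip [([410.0, 373.0, 18.0], 0.75)]
scene hook_handle [([430.0, 373.0, 234.0], 0.73)]
scene rack_plate [([427.0, 332.0, 191.0], 0.56)]
scene driver [([424.0, 281.0, 189.0], 0.71)]
side hook_tip [([386.0, -1.0, 5.0], 0.61)]
side hook_handle [([427.0, 378.0, 232.0], 0.56)]
side rack_plate [([427.0, 326.0, 191.0], 0.64)]
side driver [([424.0, 285.0, 190.0], 0.81)]
```

```bash
python3 -m jog '[[[-0.5,0,1,0,0,0,0],[0,0,0,0,0,0,0]]]' |sed -n 2,4p
python3 -m jog '[[[0,0,0,0,0,0,0.3],[0,0,0,0,0,0,0.6],[0,0,0,0,0,0,1],[0,0,0,0,0,0,1],[0,0,0,0,0,0,1]]]' |sed -n 2,6p
python3 - <<'E'
from h import *
st()
f=spots('wrist',['hook_handle']);save(f,'w6')
spots('scene',['hook_tip','hook_handle','driver'])
E
```

```text
position: [0.4541, 0.3722, 0.2842]
tool_rot: [3.136, -0.424, 3.052]
force: [-0.4, -1.4, 6.5]
position: [0.4541, 0.3721, 0.2838]
tool_rot: [3.136, -0.424, 3.052]
force: [-0.3, -0.3, 0.2]
grip_width: 0.0822
finger_force: 0.0
21.65 [454.1 372.1 283.8] [ 3.136 -0.424  3.052] q [-0.14  0.78 -0.89  1.49  0.22  1.34  0.47] F [-0.3 -0.3  0.2] w 0.0822 0.0
wrist hook_handle [([412.0, 376.0, 14.0], 0.24)]
scene hook_tip [([411.0, 373.0, 16.0], 0.91)]
scene hook_handle [([432.0, 375.0, 231.0], 0.85)]
scene driver [([424.0, 281.0, 189.0], 0.92)]
```

View pics/w6.png

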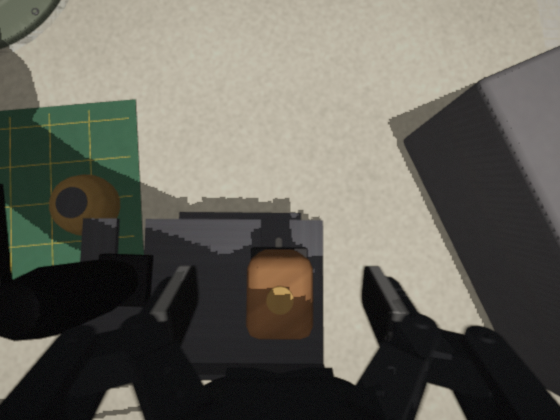

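The hook hangs in its notch at (280,300), just as before, and the fingers are clear of it. I'll withdraw straight up and do the final check.

```bash
python3 -m jog '[[[6,0,-14,0,0,0,1],[10,0,-23,0,0,0,1],[10,0,-23,0,0,0,1],[10,0,-23,0,0,0,1],[10,0,-23,0,0,0,1]]]' |sed -n 2,4p
python3 -m jog '[[[0,0,0,0,0,0,1],[0,0,0,0,0,0,1]]]' |sed -n 2,4p
python3 - <<'E'
from h import *
st()
f=spots('scene',['hook_tip','hook_handle','driver','tote','tote_lip','coil','relay','psu','carton','spool','cleaner','tray']);save(f,'fin')
spots('side',['hook_tip','hook_handle','tote','tote_lip'])
E
```

```text
position: [0.4554, 0.3714, 0.4017]
tool_rot: [3.135, -0.423, 3.052]
force: [-0.2, -0.4, 0.7]
position: [0.4556, 0.3715, 0.4004]
tool_rot: [3.135, -0.422, 3.052]
force: [-0.1, 0.1, -0.5]
22.65 [455.6 371.5 400.4] [ 3.135 -0.422  3.052] q [-0.13  0.67 -0.93  1.36  0.15  1.55  0.47] F [-0.1  0.1 -0.5] w 0.0854 0.0
scene hook_tip [([409.0, 373.0, 17.0], 0.8)]
scene hook_handle [([736.0, 130.0, -0.0], 0.32)]
scene driver [([422.0, 283.0, 188.0], 0.75)]
scene tote [([622.0, -105.0, 1.0], 0.92)]
scene tote_lip [([560.0, -115.0, 51.0], 0.63)]
scene coil [([646.0, -90.0, 6.0], 0.48)]
scene relay [([648.0, -140.0, 6.0], 0.65)]
scene psu [([746.0, 10.0, 3.0], 0.64)]
scene carton [([736.0, 132.0, -1.0], 0.59)]
scene spool [([387.0, -142.0, 7.0], 0.49)]
scene cleaner [([350.0, 159.0, -4.0], 0.64)]
scene tray [([392.0, -3.0, 2.0], 0.73)]
side hook_tip [([622.0, 12.0, 260.0], 0.7)]
side hook_handle [([428.0, 375.0, 234.0], 0.62)]
side tote []
side tote_lip [([560.0, -116.0, 45.0], 0.92)]
```

View pics/fin.png

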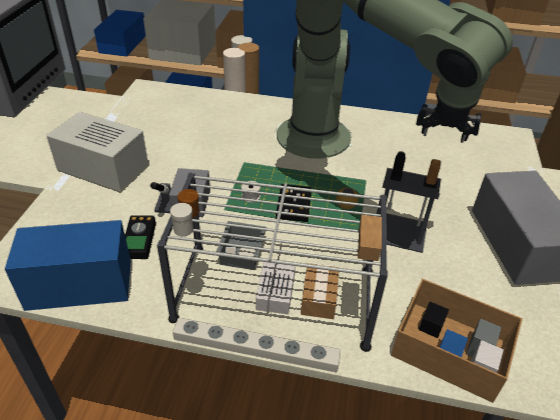

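The final view shows the tote at (243,243), half out and square to the shelf. The hook is back in its notch at (433,172), nothing else has moved and the robot is clear.

```bash
python3 -c "
from workcell import bot
print(bot.job_done())"
```

```text
the job is handed in; nothing more can be done
None
```

The tote is pulled about half out of the shelf, square to it and with its parts inside; the hook hangs back in its notch, nothing else appears to have moved, and the job was handed in after about 23 s of the 64 s (no verdict was shown).

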